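# Isolate the oven and bring the opened lockout padlock

### The arm

A 7-joint arm with a two-finger parallel gripper is mounted at the origin on the work surface. World frame = base frame: x ahead of the robot, y to its left, z up, the work surface at z = 0. Lengths are in m, angles in rad, forces in N, time in s.
With the tool pointing down it reaches from about 0.425 to 0.925 m from the base axis. Payload 6.8 kg.
Tool frame: the origin (TCP) lies on the front face of the gripper's body, between the roots of the fingers; the fingertips stand 73 mm ahead of it and the grasp point (between the pads) lies 54 mm ahead of it (env.nose_length is the distance from the TCP to the fingertips, in m); z points along the fingers, y is the line along which they close (so a half turn about z gives the same grasp; the last joint's range is limited). The gripper opens to 85 mm and grips with 20 to 120 N. Pads are 22 mm wide; open, the fingers measure 114 mm over their backs; the gripper's body (76 mm by 85 mm) begins 54 mm behind the grasp point. The pads swing forward as they close: fully open they stand 13 mm farther back than shut.
Start: joints at [1.058, 0.477, 0.022, 1.555, -0.011, 1.109, -0.083], TCP at [0.266, -0.62, 0.304] pointing down, gripper open.
Joint ranges: [-2.96, 2.96], [-0.34, 2.1], [-1.41, 1.46], [0.24, 2.44], [-1.37, 4.51], [0.17, 1.92], [-2.96, 2.96]. Speed limits (rad/s): [2.39, 2.39, 3.14, 3.14, 3.14, 3.14, 3.14].

### API

Orientations are given as a unit quaternion [w, x, y, z].
In Python, from cell import env, kin, camera, calibration, job gives the robot as it stands. The module is installed in compiled form; this text tells all that it offers. Calls block until the motion is done:
- env.reach(position, orientation): joint-space move of the TCP to a pose.
- env.movel(position, velocity=0.15, rot=None, stop_force=None): straight line of the TCP; rot=None keeps the orientation; velocity is the mean speed in m/s. With stop_force (N) it stops when the force on the tool has changed by that much, and returns True; else False.
- env.goto_joints(angles): joint-space move.
- env.grip(opening, f_grip=None): finger opening in m; f_grip is the grip in N (None keeps the last); returns when the fingers have stopped.
- env.dwell(seconds).
- kin.inverse_kinematics(position, orientation): joint angles nearest the present ones, or None.
- env.get_state(): the state.
- camera(name): name is "scene" or "top"; returns (picture, depth): 480x640x3 uint8, blue, green, red; 480x640 float32, m along the optical axis (not along the pixel's ray), 0 where there is no reading.
- calibration(name): a dict with "fx", "fy", "cx", "cy" (pixels), "rvec" (rotation vector, rad) and "tvec" (3), from world to camera coordinates, as OpenCV has them. Camera axes: x right, y down, z forward; pixel columns grow to the right and rows downward; lengths in m; the calibration is good to about 2 mm. A picture is of the moment at which its call begins. calibration takes no time and is no camera call.
A pose or a line that the arm cannot do raises env.PlanningError and nothing moves.
- job.job_done(): hands the job in; it is judged then, once.
The state is a dict: "time": time; "qpos": joint angles; "joint_velocities": joint speeds; "joint_torque": joint torques, N m; "tcp_pos": TCP position; "orientation": TCP orientation; "force": force on the tool from outside, world axes, zero at the start; "torque": the same for the moment, N m; "opening": finger opening in m; "gripper_force": force on a finger pad.
Only numpy, scipy, OpenCV 4.12 (cv2) and the standard library are available. Lean on these libraries where they do the work, as an engineer would, in place of code of your own. Each camera call takes 0.05 s, during which the arm holds its last target. There are 200 camera calls.

### The job

Turn the oven's red isolator handle to OFF. Then turn the dial of the brass padlock on the lockout station, click by click, until its pointer is at the green dot, pull the shackle fully open, and lift the padlock off its staple. Finish while holding the open padlock in the gripper, still and level with its dial up, straight above the isolator with its underside about 10 cm clear of the red handle; leave everything else where it is.

Things in the scene. Friction and masses are not known exactly. Their poses are not given: they have to be found in the camera images.
- isolator_box: grey enclosure of the oven's isolator switch, 120 x 120 x 80 mm, fixed to the bench; origin under its centre, z up. A yellow plate (88 mm square, its top 85 mm above the bench) carries the red handle; on the plate a white dot marks ON and a black dot OFF
- isolator (a joint): angle of the red isolator handle, rad: 0 = ON (its white stripe points to the white dot, along the box's -x), 1.047 (60 deg) = OFF (stripe at the black dot), a stop at each end. Grows as the handle is turned anticlockwise seen from above. It snaps over centre: it falls back to ON below about 0.52 and goes on to OFF beyond; under 0.15 N m is needed
- isolator_grip (a point): point on the handle's turning axis (vertical, through the box's middle), 26 mm above the yellow plate. The handle is an upright bar 66 mm long, 14 mm thick; its top is 34 mm above the yellow plate, and a round 48 mm hub fills the lowest 6 mm. The point's x axis runs along the bar; the white-striped end is -x
- station: red fixed lockout station plate, 220 (x) x 250 (y) x 8 mm, origin under its centre. Carries the grey nest with the padlock, the staple and two bystanders
- nest (a point): middle of the grey nest's floor, 20 mm above the bench, where the padlock's underside sits; axes as the station's. End lips and four corner cheeks, 6 mm thick, rise 8 mm round the padlock's foot, and a tongue 18 mm wide between the shackle's legs rises 26 mm at its -x face; cheeks reach 37 mm from the middle line, the middle 52 mm of the padlock's two y sides are free to grip
- staple_top (a point): middle of the top of the steel staple, 57 mm above the bench: an arch across y made of 7 mm bar, 30 mm wide, standing 11 mm in front (-x) of the padlock's body over the shackle's +y leg, feet 7 and 31 mm from the middle line. The padlock cannot be lifted until the shackle is fully open; then it lifts straight up
- padlock: brass combination padlock, body 70 (x) x 60 (y) x 34 mm, about 0.5 kg with its parts, lying face up in the nest; origin under the body's centre, z up through the dial, -x towards the shackle. A green dot lies on the top face beside the dial on the -x side
- dial (a joint): angle of the padlock's dial, rad: 0 = pointer (white stripe on the black bar grip) at the green dot, the only place where the shackle is freed; grows anticlockwise seen from above. It starts two or three clicks on the positive side, so it must be turned clockwise. It clicks into a notch every 0.524 rad (30 deg), under 0.1 N m, and settles into the nearest notch when let go; the shackle passes within about 0.15 rad of 0
- dial_grip (a point): point on the dial's axis (vertical, through the middle of the padlock), 24 mm above the padlock's top face. The dial is a 52 mm disc, 6 mm thick, carrying an upright bar grip 40 mm long, 10 mm thick, whose top is 30 mm above the padlock's top face. The point's x axis runs along the bar; the pointer end is -x
- shackle (a joint): how far the shackle has been pulled out of the padlock, m: 0 = closed, 0.028 = fully open (stop). It slides along the padlock's -x, against about 2 N of friction, and stays where it is left; with the dial off its mark it is blocked after about 4 mm
- shackle_grip (a point): midway between the two legs of the steel shackle, 38 mm in front of (-x) the padlock's body when closed; moves with it; axes as the padlock's. A flat-lying U of 9 mm round bar, legs along x at y = +-19 mm (47 mm over both), far end 64 mm from the body when closed; bar's middle 37 mm above the bench, 29 mm above the station plate. Can be gripped from above across both legs
- spare_lock: small red key padlock, 40 x 38 x 20 mm body, lying on the station beside the dial padlock; bystander; origin under its centre
- hasp_bar: flat aluminium multi-lock bar, 100 x 36 x 6 mm, with a red round end, lying on the station; bystander; origin under its centre
- bottle: blue plastic bottle, 52 mm across, 110 mm tall, standing between the isolator and the station; bystander; origin under its centre
- beaker: glass beaker, 70 mm across, 85 mm tall; bystander; origin under its centre
Not all that is in view belongs to the job. What is shaped like the padlock but turquoise is not meant.

How it is judged:
On the way, in this order (a step that is already met when the one before it is completed fails the run):
1. the isolator is turned to OFF while the padlock is still shut (value of joint isolator above 0.95 rad and value of joint shackle below 0.006 m), for 0.2 s.
2. the dial stands at the green dot with the shackle still in (value of joint dial between -0.17 and 0.17 rad and value of joint shackle below 0.006 m), for 0.2 s.
3. the shackle is pulled fully open while the padlock sits in its nest (value of joint shackle above 0.025 m and z of padlock in the frame of station below 0.03 m and horizontal distance between padlock and station below 0.06 m), for 0.1 s.
At the end, for the whole second after the job is handed in: isolator OFF (over 0.95 rad); padlock with shackle over 25 mm open held still in the gripper, its underside 0.17 to 0.29 m above the bench (5 to 17 cm above the handle), within 50 mm sideways of the isolator axis, tilted under 0.3 rad, not touching the isolator (value of joint isolator above 0.95 rad and value of joint shackle above 0.025 m and height (world z) of padlock between 0.17 and 0.29 m and horizontal distance between padlock and isolator_box below 0.05 m and angle between padlock's own z axis and vertical below 0.3 rad and contact force between padlock and the fingers above 1 N and contact force between padlock and isolator_box below 0.2 N and linear speed of padlock below 0.03 m/s); the arm keeps its last pose, push and grip.
It fails at once if a bystander is moved more than 30 mm (distance of any of spare_lock, hasp_bar, bottle, beaker from where it was at the start of the episode above 0.03 m).
It also fails if it takes over 69 s, if anything falls off the work surface, if the arm or the gripper's body presses on something with over 40 N, if the wrist force passes 120 N, or if a joint passes its speed limit or range.

## Working session

There is one attempt and no reset: what is moved stays moved. The work goes in short steps, each a Python script; the robot and the scene stay as the last script left them, time stands still between calls to the robot, and variables do not carry over. Pictures are saved under pics/ and viewed, at most 10 in all, crops included, and the job is handed in when it is done.

```bash
mkdir -p pics
cat > h.py <<'E'
import numpy as np, cv2
from cell import env, kin, camera, calibration, job
from scipy.spatial.transform import Rotation as R
def look(name):
    im,d=camera(name); np.savez('last_%s.npz'%name,im=im,d=d); return im,d
def w(name,d):
    c=calibration(name); Rm=cv2.Rodrigues(np.array(c['rvec'],float))[0]; t=np.array(c['tvec'],float).ravel()
    v,u=np.mgrid[:480,:640]
    P=np.stack([(u-c['cx'])/c['fx']*d,(v-c['cy'])/c['fy']*d,d],-1)
    return (P-t)@Rm
def quat(yaw):  # tool down, tool y (closing line) at angle yaw+90 => tool x along yaw
    q=(R.from_euler('z',yaw)*R.from_euler('x',np.pi)).as_quat(); return [q[3],q[0],q[1],q[2]]
E
python3 - <<'E'
from h import *
for n in('scene','top'):
    im,d=look(n); cv2.imwrite('pics/%s0.png'%n,im); c=calibration(n); print(n,c)
    print(w(n,d)[240,320],(d>0).mean())
s=env.get_state(); print(s['time'],s['orientation'],s['force'],s['opening'])
E
```

```text
scene {'fx': 467.30732836386346, 'fy': 467.30732836386346, 'cx': 317.59994210777296, 'cy': 239.06117425131458, 'rvec': array([ 2.48375716,  0.72348545, -0.2173498 ]), 'tvec': array([-0.33068106, -0.25018206,  1.4102322 ])}
[ 0.44561983 -0.07164699 -0.00136687] 0.9958919270833333
top {'fx': 456.3858409201419, 'fy': 456.3858409201419, 'cx': 320.2842668070205, 'cy': 237.42944821815735, 'rvec': array([ 2.17854787, -2.17730067,  0.07064099]), 'tvec': array([-0.10093737,  0.48341949,  1.21342818])}
[ 0.47802601 -0.09966042 -0.00377861] 0.9961263020833333
0.1 [-8.02889724e-04  9.79587453e-01  2.01016733e-01 -2.24866345e-04] [ 0.48957682  0.82321451 -0.12613486] 0.0855611422521326
```

View pics/top0.png

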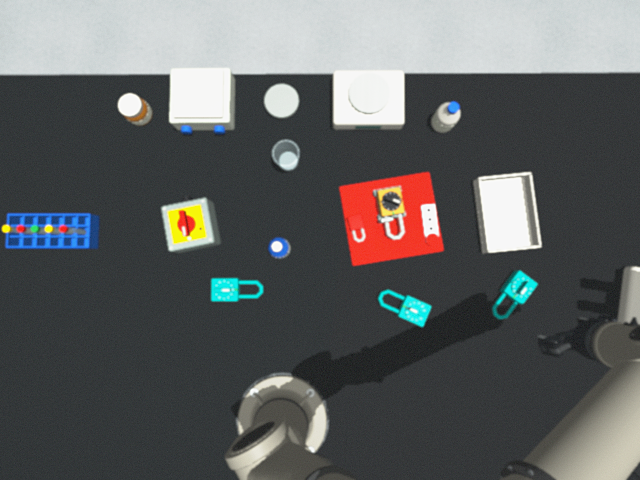

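View pics/scene0.png

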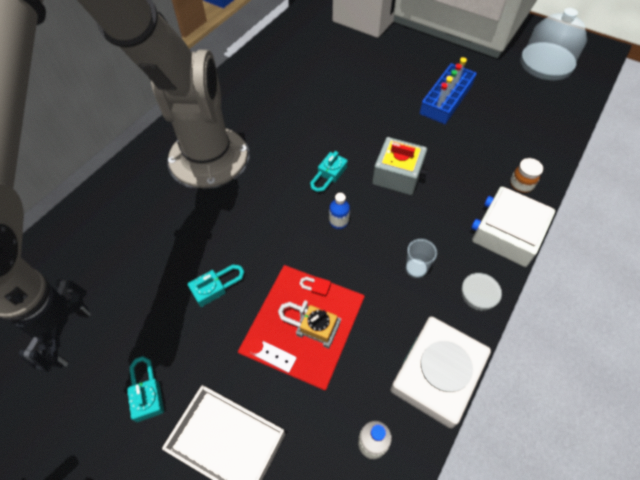

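The top picture shows the isolator at about (188,224), the station at (390,218) with the brass padlock at (390,203), its shackle pointing down in the image (world -x). The bottle is at (280,247) and the beaker at (286,155). Next I'll measure these and take enlarged crops.

Run:
```python
from h import *
f=np.load('last_top.npz'); im,d=f['im'],f['d']; W=w('top',d); hsv=cv2.cvtColor(im,cv2.COLOR_BGR2HSV)
c=calibration('top'); Rm=cv2.Rodrigues(np.array(c['rvec']))[0]; t=np.array(c['tvec']).ravel()
def at(u,v,z):
    r=np.array([(u-c['cx'])/c['fx'],(v-c['cy'])/c['fy'],1])@Rm; o=-t@Rm; return o+r*(z-o[2])/r[2]
H,S,V=[hsv[...,i].astype(int) for i in range(3)]
def rect(m,box,z,name):
    k=np.zeros_like(m); x0,y0,x1,y1=box; k[y0:y1,x0:x1]=1; m=m&k
    v,u=np.nonzero(m); P=np.array([at(a,b,z)[:2] for a,b in zip(u,v)]).astype(np.float32)
    r=cv2.minAreaRect(P); print(name,len(u),'ctr',np.round(r[0],4),np.round(r[1],4),round(r[2],2),'zmed',np.median(W[v,u,2]).round(4))
rect((((H<8)|(H>172))&(S>150)&(V>120)),(320,160,460,280),.008,'station')
rect((H>22)&(H<35)&(S>150),(150,190,225,260),.085,'plate')
rect((((H<8)|(H>172))&(S>150)&(V>80)),(165,200,210,250),.119,'handle')
rect((H>12)&(H<28)&(S>110)&(V>90),(365,175,415,225),.054,'brass')
# height-based: box top
for nm,box in(('box',(140,180,240,270)),('lock',(355,170,425,225))):
    x0,y0,x1,y1=box; z=W[y0:y1,x0:x1,2]; print(nm,np.percentile(z,[50,90,98]).round(3))
a=cv2.resize(im[190:258,154:224],None,fx=5.7,fy=5.7,interpolation=cv2.INTER_CUBIC)
b=cv2.resize(im[175:243,355:425],None,fx=5.7,fy=5.7,interpolation=cv2.INTER_CUBIC)
cv2.imwrite('pics/crop1.png',np.hstack([a,b]))
for n,u,v,z in(('bottle',280,247,.11),('beaker',288,150,.085)): print(n,at(u,v,z))
```

```text
station 5774 ctr [ 0.5369 -0.2927] [0.2234 0.254 ] 9.49 zmed 0.0088
plate 727 ctr [0.5134 0.2414] [0.0843 0.0846] 11.72 zmed 0.0854
handle 218 ctr [0.5129 0.2377] [0.0534 0.0399] 49.84 zmed 0.1105
brass 346 ctr [ 0.5755 -0.2844] [0.0713 0.0648] 8.89 zmed 0.0541
box [0.002 0.085 0.116]
lock [0.009 0.057 0.081]
bottle [ 0.45256155 -0.00122184  0.11      ]
beaker [ 0.70538261 -0.01756244  0.085     ]
```

View pics/crop1.png

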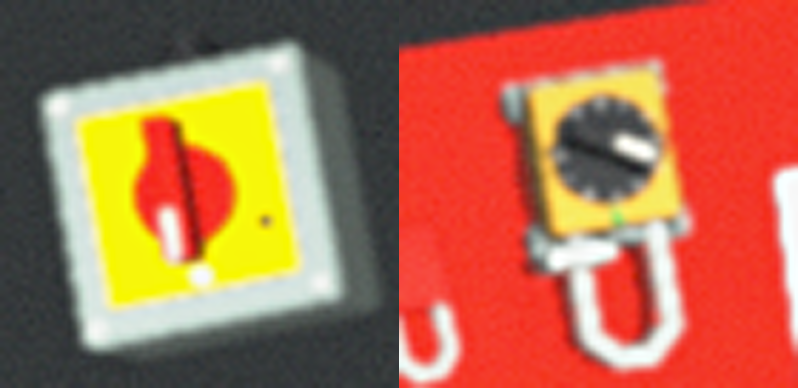

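The left crop shows the handle's stripe near the white dot, so it is ON. The right crop shows the dial centre at about (607,148), the green dot at (617,215), and the pointer's white stripe towards the lower right (635,147), so it is about 60° positive. I'll refine the bar angles from the depth data.

```bash
cat >> h.py <<'E'
def bar(name,ctr,zlo,zhi,r=.045,W=None):
    if W is None: W=w(name,np.load('last_%s.npz'%name)['d'])
    m=(np.hypot(W[...,0]-ctr[0],W[...,1]-ctr[1])<r)&(W[...,2]>zlo)&(W[...,2]<zhi)
    P=W[m]; rc=cv2.minAreaRect(P[:,:2].astype(np.float32)); c=P.mean(0); u,s,v=np.linalg.svd(P[:,:2]-c[:2])
    a=np.degrees(np.arctan2(v[0,1],v[0,0]))%180
    return len(P),c.round(4),np.round(rc[0],4),np.round(rc[1],4),'angle',a.round(1)
E
python3 - <<'E'
from h import *
for n in('top','scene'):
    print(n,'handle',bar(n,(.513,.240),.100,.13)); print(n,'dial',bar(n,(.5755,-.2844),.070,.1))
L=np.radians
for nm,p,ys in(('iso',(.5134,.2414,.17),(11.7,71.7)),('dial',(.5755,-.2844,.138),(69,39,9)),('sh',(.5,-.296,.095),(9,)),):
  for y in ys:
    for k in(0,180,-180):
      q=kin.inverse_kinematics(p,quat(L(y+k))); print(nm,y,k,None if q is None else np.round(q,2))
E
```

```text
top handle (200, array([0.5125, 0.2391, 0.1174]), array([0.5132, 0.2402]), array([0.0653, 0.0155]), 'angle', np.float64(11.1))
top dial (75, array([ 0.5754, -0.2861,  0.0832]), array([ 0.5765, -0.286 ]), array([0.0389, 0.0114]), 'angle', np.float64(69.0))
scene handle (199, array([0.517 , 0.2355, 0.1125]), array([0.5155, 0.2378]), array([0.0656, 0.0183]), 'angle', np.float64(11.4))
scene dial (108, array([ 0.5788, -0.2904,  0.0805]), array([ 0.5781, -0.2888]), array([0.0392, 0.0114]), 'angle', np.float64(69.6))
iso 11.7 0 [-0.09  0.53 -0.59  1.9   0.4   0.83 -2.26]
iso 11.7 180 [ 0.24  0.74 -1.1   1.88  0.78  1.03  0.58]
iso 11.7 -180 [ 0.24  0.74 -1.1   1.88  0.78  1.03  0.58]
iso 71.7 0 [ 0.18  0.68 -1.    1.88  0.7   0.97 -1.45]
iso 71.7 180 [ 0.29  0.8  -1.19  1.88  0.85  1.09  1.57]
iso 71.7 -180 [ 0.29  0.8  -1.19  1.88  0.85  1.09  1.57]
dial 69 0 [ 0.53  0.62 -0.23  1.75  0.19  0.79 -0.16]
dial 69 180 [ 0.07  0.64  0.4   1.78 -0.34  0.78 -2.86]
dial 69 -180 [ 0.07  0.64  0.4   1.78 -0.34  0.78 -2.86]
dial 39 0 [ 0.46  0.61 -0.14  1.75  0.11  0.78 -0.62]
dial 39 180 [ 1.12  0.97 -1.19  1.71  0.97  1.18  1.9 ]
dial 39 -180 [ 1.12  0.97 -1.19  1.71  0.97  1.18  1.9 ]
dial 9 0 [ 0.4   0.61 -0.05  1.76  0.04  0.77 -1.08]
dial 9 180 [ 0.8   0.69 -0.62  1.73  0.5   0.88  1.69]
dial 9 -180 [ 0.8   0.69 -0.62  1.73  0.5   0.88  1.69]
sh 9 0 [ 0.46  0.6  -0.04  1.93  0.04  0.62 -1.02]
sh 9 180 [ 0.87  0.67 -0.59  1.9   0.54  0.73  1.7 ]
sh 9 -180 [ 0.87  0.67 -0.59  1.9   0.54  0.73  1.7 ]
```

Run:
```python
from h import *
L=np.radians
def st(t):
    s=env.get_state(); print(t,round(s['time'],2),np.round(s['tcp_pos'],3),'F',np.round(s['force'],1),'T',np.round(s['torque'],2),'op',round(s['opening'],4),np.round(s['qpos'],2))
c=(.5133,.2403); y=191.5
env.reach((*c,.30),quat(L(y))); st('above')
env.grip(.050)
print(env.movel((*c,.171),.15,stop_force=15)); st('down')
env.grip(.0,20); st('grip')
for a in(20,40,60,64):
    env.reach((*c,.171),quat(L(y+a))); st(a)
env.grip(.05); env.movel((*c,.26),.2); st('up')
look('top'); print(bar('top',c,.100,.13)); look('scene'); print(bar('scene',c,.100,.13))
```

```text
above 3.23 [0.514 0.239 0.3  ] F [ 0.2  0.6 -0. ] T [ 0.02 -0.03 -0.01] op 0.0855 [ 0.3   0.56 -1.15  1.77  0.55  1.18  0.75]
False
down 4.68 [0.514 0.241 0.172] F [-0.8 -0.7 -0.2] T [ 0.02 -0.03  0.01] op 0.0503 [ 0.2   0.69 -1.03  1.88  0.72  0.99  0.62]
grip 5.09 [0.513 0.241 0.172] F [-0.5  3.4  4.7] T [0.42 0.11 0.05] op 0.0133 [ 0.2   0.69 -1.03  1.88  0.72  0.99  0.62]
20 5.48 [0.514 0.241 0.172] F [-0.6  2.4  6.4] T [0.35 0.23 0.  ] op 0.0133 [ 0.24  0.74 -1.1   1.88  0.77  1.03  0.93]
40 5.88 [0.514 0.241 0.172] F [0.3 2.  5.9] T [0.35 0.12 0.16] op 0.0132 [ 0.28  0.78 -1.17  1.88  0.83  1.07  1.24]
60 6.28 [0.514 0.241 0.172] F [-0.3  0.8  5.4] T [0.43 0.11 0.1 ] op 0.0135 [ 0.31  0.83 -1.23  1.87  0.88  1.12  1.55]
64 6.53 [0.514 0.241 0.172] F [-0.1  2.7  4.1] T [ 0.68  0.07 -0.71] op 0.0136 [ 0.31  0.84 -1.24  1.87  0.89  1.13  1.61]
up 7.56 [0.513 0.24  0.259] F [0.4 1.1 0.1] T [-0.01  0.04 -0.05] op 0.0503 [ 0.37  0.73 -1.33  1.81  0.76  1.24  1.7 ]
(0, array([nan, nan, nan]), array([0., 0.]), array([0., 0.]), 'angle', np.float64(0.0))
(162, array([0.5165, 0.2351, 0.1136]), array([0.5158, 0.2384]), array([0.0689, 0.0166]), 'angle', np.float64(70.6))h.py:16: RuntimeWarning: Mean of empty slice.
  P=W[m]; rc=cv2.minAreaRect(P[:,:2].astype(np.float32)); c=P.mean(0); u,s,v=np.linalg.svd(P[:,:2]-c[:2])
  ret = um.true_divide(
```

```bash
cat >> h.py <<'E'
L=np.radians
def st(t):
    s=env.get_state(); print(t,round(s['time'],2),np.round(s['tcp_pos'],4),'F',np.round(s['force'],1),'T',np.round(s['torque'],2),'op',round(s['opening'],4),np.round(s['qpos'],2))
E
python3 - <<'E'
from h import *
c=(.576,-.2855); y=69.3
env.movel((.513,.24,.30),.2)
env.reach((*c,.28),quat(L(y))); st('above')
print(env.movel((*c,.139),.15,stop_force=15)); st('down')
env.grip(.0,20); st('grip')
for a in(15,30,45,60):
    env.reach((*c,.139),quat(L(y-a))); st(a)
env.grip(.05); env.movel((*c,.25),.2)
env.reach((.60,-.05,.30),quat(L(y-60))); st('away')
im,d=look('top'); print(bar('top',c,.070,.1)); look('scene'); print(bar('scene',c,.070,.1)); print(bar('scene',(.513,.24),.1,.13))
cv2.imwrite('pics/t2.png',cv2.resize(im[160:280,325:460],None,fx=4.4,fy=4.4,interpolation=cv2.INTER_CUBIC))
E
```

```text
above 9.93 [ 0.5764 -0.2838  0.2791] F [0.5 0.6 0.2] T [-0.01 -0.02  0.01] op 0.0499 [ 0.2   0.45  0.23  1.67 -0.11  1.03  0.1 ]
False
down 11.02 [ 0.5766 -0.2858  0.14  ] F [-0.1  0.2 -0. ] T [-0.09 -0.01  0.02] op 0.05 [ 0.23  0.62  0.19  1.77 -0.16  0.77  0.13]
grip 11.45 [ 0.5767 -0.2857  0.1397] F [ 1.3 -1.3  2.5] T [-0.03 -0.26 -0.  ] op 0.0093 [ 0.23  0.62  0.19  1.77 -0.16  0.77  0.13]
15 11.77 [ 0.577  -0.2857  0.1397] F [ 2.  -0.7  3.9] T [-0.12 -0.47  0.  ] op 0.009 [ 0.18  0.62  0.26  1.77 -0.21  0.77 -0.08]
30 12.08 [ 0.5769 -0.2858  0.1397] F [ 3.2 -0.2  4.6] T [-0.12 -0.62 -0.04] op 0.0096 [ 0.13  0.63  0.32  1.78 -0.27  0.78 -0.29]
45 12.4 [ 0.5771 -0.2858  0.1397] F [ 4.4 -1.3  5.2] T [-0.22 -0.85 -0.02] op 0.0096 [ 0.08  0.64  0.39  1.78 -0.33  0.78 -0.5 ]
60 12.72 [ 0.577  -0.2859  0.1397] F [ 3.4 -0.4  6.3] T [-0.23 -0.76 -0.13] op 0.009 [ 0.04  0.66  0.46  1.78 -0.39  0.79 -0.71]
away 14.85 [ 0.5995 -0.0519  0.2994] F [-1.5 -0.7  0.6] T [-0.06  0.03 -0.01] op 0.0501 [-0.44  0.4   0.56  1.77 -0.24  1.04 -1.21]
(76, array([ 0.5749, -0.285 ,  0.083 ]), array([ 0.5755, -0.2857]), array([0.0394, 0.0105]), 'angle', np.float64(8.5))
(108, array([ 0.5789, -0.2895,  0.0805]), array([ 0.5776, -0.2887]), array([0.0396, 0.0111]), 'angle', np.float64(8.7))
(0, array([nan, nan, nan]), array([0., 0.]), array([0., 0.]), 'angle', np.float64(0.0))h.py:16: RuntimeWarning: Mean of empty slice.
  P=W[m]; rc=cv2.minAreaRect(P[:,:2].astype(np.float32)); c=P.mean(0); u,s,v=np.linalg.svd(P[:,:2]-c[:2])
  ret = um.true_divide(
```

View pics/t2.png

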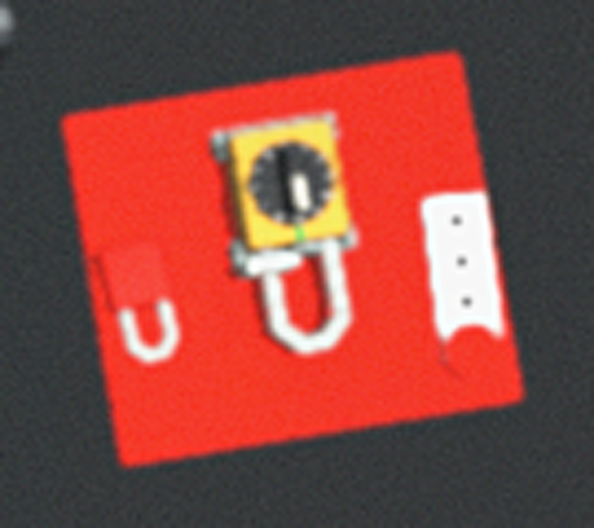

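The picture shows the pointer's white stripe at (300,190), pointing at the green dot at (299,233). The dial is set and the bystanders have not moved. Next I'll pull the shackle.

Run:
```python
from h import *
y=9.0; u=np.array([np.cos(L(y)),np.sin(L(y))]); p=np.array([.576,-.2855])-.073*u
env.grip(.072)
env.reach((*p,.25),quat(L(y))); st('above')
print(env.movel((*p,.090),.15,stop_force=12)); st('down')
env.grip(.03,50); st('grip')
q=p-.032*u
print(env.movel((*q,.090),.04,stop_force=20)); st('pulled')
env.grip(.072); st('open')
s=env.get_state()['tcp_pos']
env.movel((s[0],s[1],.25),.2)
env.reach((.60,-.05,.30),quat(L(y)))
im,d=look('top'); print(bar('top',(.576,-.2855),.070,.1))
cv2.imwrite('pics/t3.png',cv2.resize(im[160:280,325:460],None,fx=4.4,fy=4.4,interpolation=cv2.INTER_CUBIC))
```

```text
above 16.35 [ 0.5052 -0.2954  0.2501] F [ 0.5  0.5 -0.3] T [ 0.04 -0.    0.03] op 0.0717 [-0.03  0.44  0.59  1.86 -0.3   0.93 -0.71]
False
down 17.57 [ 0.5044 -0.2973  0.0908] F [0.1 0.7 0.4] T [-0.02  0.04  0.03] op 0.072 [ 0.09  0.66  0.45  1.94 -0.46  0.64 -0.58]
grip 17.93 [ 0.5044 -0.2974  0.0909] F [ 0.2 -0.1  5.6] T [-0.07  0.09 -0.07] op 0.0453 [ 0.09  0.66  0.45  1.94 -0.46  0.64 -0.58]
False
pulled 18.88 [ 0.476  -0.3019  0.0909] F [13.3 -0.5  0.6] T [-0.   -2.73 -0.02] op 0.0452 [ 0.12  0.63  0.44  2.   -0.46  0.6  -0.54]
open 19.26 [ 0.4708 -0.3017  0.0894] F [-0.6  0.3 -0.7] T [ 0.01  0.03 -0.03] op 0.0721 [ 0.12  0.63  0.45  2.   -0.46  0.61 -0.54]
(74, array([ 0.5747, -0.2857,  0.0833]), array([ 0.5752, -0.2862]), array([0.04  , 0.0103]), 'angle', np.float64(8.4))
```

View pics/t3.png

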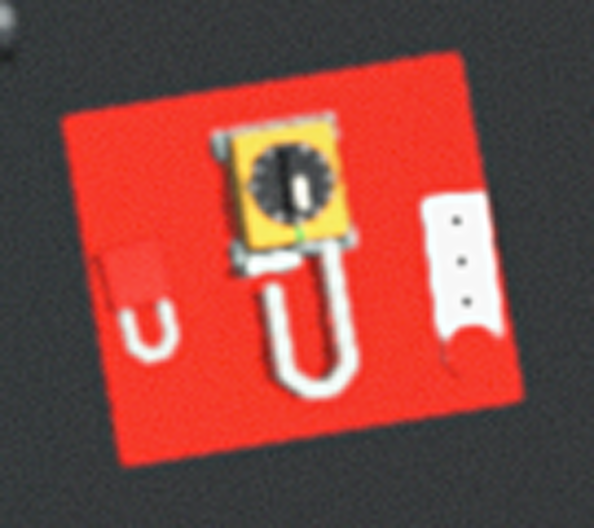

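The shackle's end has moved from (308,350) to (315,395), and it reached its stop with 13 N of reaction, so it is fully open. Its short leg is clear of the staple. Next I'll grip the body and lift.

Run:
```python
from h import *
y=9.0; u=np.array([np.cos(L(y)),np.sin(L(y))]); p=np.array([.576,-.2855])-.006*u
env.grip(.085)
env.reach((*p,.25),quat(L(y)))
print(env.movel((*p,.093),.12,stop_force=10)); st('down')
env.grip(.05,110); st('grip')
print(env.movel((*p,.15),.06,stop_force=25)); st('lift')
env.movel((*p,.30),.15); st('up')
im,d=look('scene'); cv2.imwrite('pics/s4.png',im)
```

```text
False
down 24.07 [ 0.5705 -0.2867  0.0938] F [ 0.7  0.2 -0.4] T [-0.01 -0.   -0.  ] op 0.085 [ 0.03  0.72  0.48  1.81 -0.48  0.72 -0.64]
grip 24.43 [ 0.5707 -0.2871  0.0942] F [-1.  -0.5  5.7] T [0.07 0.18 0.01] op 0.0586 [ 0.03  0.72  0.48  1.81 -0.48  0.72 -0.64]
False
lift 25.53 [ 0.5698 -0.2862  0.1496] F [ 0.6 -0.2 -5.4] T [-0.01  0.02  0.04] op 0.059 [-0.01  0.65  0.53  1.8  -0.43  0.82 -0.68]
up 26.68 [ 0.5696 -0.286   0.2988] F [-0.9  0.8 -5.6] T [0.08 0.01 0.05] op 0.0585 [-0.08  0.48  0.63  1.69 -0.31  1.08 -0.77]
```

View pics/s4.png

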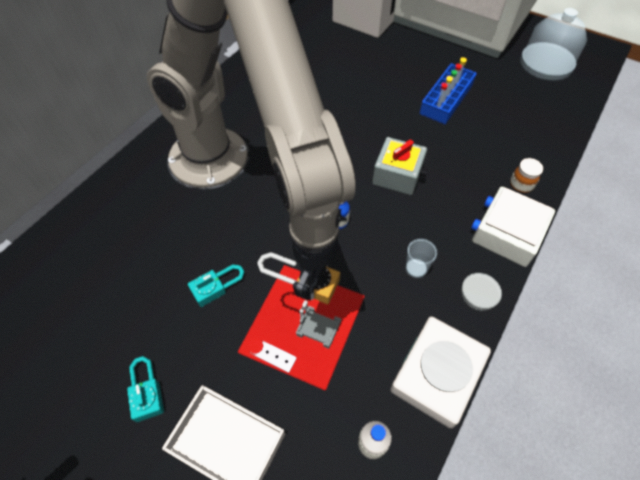

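The padlock hangs level in the gripper with its shackle open at (280,265), and the nest at (320,328) is empty. The handle is OFF. Next I'll carry the padlock over the isolator.

Run:
```python
from h import *
y=9.0; u=np.array([np.cos(L(y)),np.sin(L(y))]); q=np.array([.5135,.2403])-.006*u
try: env.movel((*q,.296),.15)
except env.PlanningError as e:
    print(e); env.reach((*q,.296),quat(L(y)))
env.dwell(.7); st('there'); s=env.get_state(); print(s['orientation'],quat(L(y)),s['gripper_force'])
im,d=look('scene'); cv2.imwrite('pics/s5.png',im)
```

```text
there 31.12 [0.5076 0.2394 0.296 ] F [-0.4  0.7 -4.9] T [ 0.03 -0.07 -0.  ] op 0.0586 [-0.95  0.32  0.5   1.87 -0.18  1.   -1.79]
[ 1.57795095e-05  9.96915948e-01  7.84766967e-02 -1.48229157e-05] [np.float64(6.104358108853945e-17), np.float64(0.996917333733128), np.float64(0.07845909572784494), np.float64(4.8042340223550544e-18)] 120.32454013824463
```

View pics/s5.png

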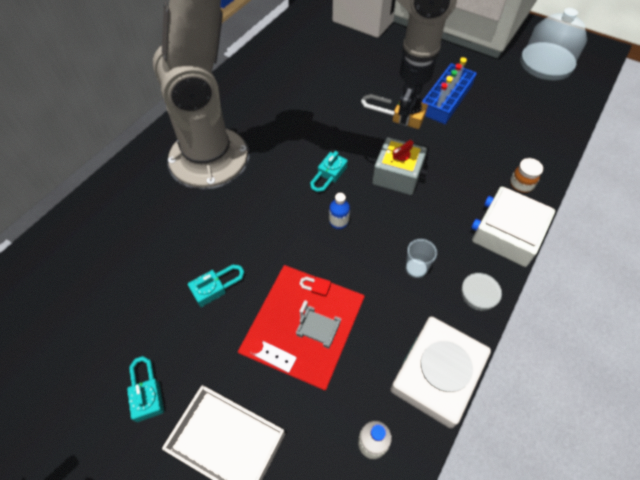

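The padlock is held open and level at (408,112), above the isolator at (400,160). The handle is OFF and the bystanders have not moved, so I'm handing in.

```bash
python3 -c "
from h import *
print(job.job_done())"
```

```text
the job is handed in; nothing more can be done
None
```

The job is handed in at about 31 s of the 69 s allowed, result not reported back: isolator OFF, dial at the green dot, shackle pulled to its stop, and the open padlock held level and still about 10 cm above the red handle, with no bystander visibly moved.

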